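Set a ratchet prop stand to its fourth click, prove it and lock it

TASK

Set the ratchet prop stand to its fourth notch: lift the column slowly by its saddle until the pawl has clicked four times and no more, let it down gently (do not drop it) until the pawl takes it, and push down on the saddle with about 12 N for a second, never over 18 N, to prove that it holds. Then swing the lock lever right across to its other stop and let go, leaving the things around the stand where they are.

Things in the scene. Friction and masses are not known exactly. Their poses are not given: they have to be found in the camera images.
- stand: Grey prop stand like a small axle stand, screwed down, cannot move. Dark base plate 170 (x) x 150 (y) x 10 mm with a square mast of 50 mm; origin at the centre of the underside of the plate, on the vertical axis of the column; z up. -x is its front, where the lock lever is.
- ratchet_head: Square head on top of the stand's mast, 60 x 60 mm, from 90 to 139 mm above the table, fixed to the stand; same origin and axes as the stand. It hides the pawl, a spring bolt on a rubber buffer (gives 1 mm per 12 N of load). How high the pawl sits differs from stand to stand by up to 6 mm either way and cannot be seen.
- column: Saddle block on a steel rod with five ring teeth (18 mm thick, 28 over the teeth), 0.36 to 0.54 kg; moves only up and down. Origin: underside of the block, on the axis: 165 mm over the stand's origin when fully down (the start), 265 at the top stop. It rests in the first notch at 187 +-6, in the fourth at 235 +-6, as the unseen pawl sits; each click comes within 2 mm of its notch's rest height.
- saddle (a point): Centre of the steel saddle block at the top of the column, the part to grip: 56 mm along the stand's x, 26 mm along the stand's y (grip it across this, from above), 34 mm high (17 mm above and below this point), with two lips 9 mm higher at the ends of its x length. 26 mm of free rod lies between the block and the head when the column is fully down.
- rod_mouth (a point): Centre of the hole in the top of the head where the toothed rod comes out, 139 mm above the table. Lifted, each tooth pushes the pawl aside (some 4 N on top of the weight, over 6 mm) until it clicks in below: the resistance falls away within 1 to 2 mm and for a moment the pawl even bears some weight. Lift 2 to 6 mm past the click, then lower it until the tooth sits on the pawl. Clicks are 16 mm apart.
- lock_lever (a joint): Lock lever at the front of the head, rad: 0 = at its open stop, on the stand's +y side; 1.2 = home against the other stop, on the -y side. It turns about a vertical axis, counterclockwise from above as the value grows, stays where it is left, and needs about 2 N at its peg.
- lock_peg (a point): Point on the axis of the upright round peg at the end of the lock lever, 15 mm below its top: 14 mm in diameter, standing 38 mm above the lever's flat bar, 80 mm from the pivot. At value q it lies at pivot + 0.08 * (-cos(0.6-q), sin(0.6-q)) in the stand's x and y.
- lock_pivot (a point): Point on the vertical axis of the lock lever, at the height of lock_peg; 52 mm in front (-x) of the column's axis.
- tube: Paint tube lying beside the stand, 42 x 116 x 34 mm; bystander. Origin: centre of its underside.
- ink_bottle: Small black dropper bottle, 25 x 26 x 80 mm, standing beside the stand; bystander. Origin: centre of its underside.
- ink_plum: Second dropper bottle of the same size, dark red, farther back on the same side; bystander. Origin: centre of its underside.
- tape_roll: Roll of tape lying flat behind the stand, 94 mm across, 25 mm high; bystander. Origin: centre of its underside.

How it is judged (in metres and radians):
On the way, in this order (a step that is already met when the one before it is completed fails the run):
1. the column is raised to the fourth click (z of column in the frame of stand above 0.227 m), for 0.1 s.
2. the column, in the fourth notch, is pushed onto the pawl with 10 N or more, its weight included (z of column in the frame of stand between 0.2258 and 0.243 m and contact force between column and ratchet_head above 10 N), for 0.3 s.
3. the lock lever is home (1.1 rad or more) (value of joint lock_lever above 1.1 rad), for 0.2 s.
At the end, for the whole second after the job is handed in: The column rests on the pawl in its fourth notch (height saddle's underside 227 to 243 mm over the stand's origin, at rest, over 2 N on the pawl) and the lock lever is home (1.1 rad or more) (z of column in the frame of stand between 0.227 and 0.243 m and linear speed of column below 0.005 m/s and contact force between column and ratchet_head above 2 N and value of joint lock_lever above 1.1 rad); the robot touches nothing.
It fails at once if the pawl is overloaded: over 25 N between column and head, the column's weight of 3.5 to 5.3 N included (contact force between column and ratchet_head above 25 N).
It fails at once if the column is dropped or jerked: faster than 0.18 m/s (linear speed of column above 0.18 m/s).
It fails at once if a bystander is moved by more than 20 mm (distance of any of tube, ink_bottle, ink_plum, tape_roll from where it was at the start of the episode above 0.02 m).
It also fails if it takes over 72 s, if anything falls off the work surface, if the arm or the gripper's body presses on something with over 40 N, if the wrist force passes 120 N, or if a joint passes its speed limit or range.

ROBOT

A 6-joint arm with a two-finger parallel gripper is mounted at the origin on a cart in front of the work surface, level with it; the furniture and walls round the work are solid. World frame = base frame: x ahead of the robot, y to its left, z up, the work surface at z = 0. Lengths are in m, angles in degrees, forces in N, time in s.
With the tool pointing down it reaches from about 0.3 to 0.75 m from the base axis. Payload 8.5 kg.
Tool frame: the origin (TCP) lies midway between the tips of the shut fingers; the grasp point (between the pads) lies env.tcp_to_grasp behind it (env.tcp_to_grasp is the distance from the TCP to the grasp point, in m); z points along the fingers, y is the line along which they close (so a half turn about z gives the same grasp; the last joint's range is limited). The gripper opens to 85 mm and grips with 20 to 120 N. Pads are 22 mm wide; open, the fingers measure 114 mm over their backs; the gripper's body (76 mm by 85 mm) begins 54 mm behind the grasp point. The pads swing forward as they close: fully open they stand 13 mm farther back than shut.
Start: joints at [-83.211, 21.807, 74.336, -0, 83.858, -12.336], TCP at [0.18, -0.52, 0.231] pointing down, gripper open.
Joint ranges: [-178.18, 178.18], [-50.72, 133.34], [12.68, 142.11], [-81.47, 261.47], [9.98, 163.14], [-165.26, 165.26]. Speed limits (degrees/s): [136.94, 136.94, 180, 180, 180, 180].

INTERFACE

Orientations are given as a 3x3 rotation matrix whose columns are the frame's x, y, z axes.
In Python, from rig import observe, optics, job, env gives the robot as it stands. The module is installed in compiled form; this text tells all that it offers.
- The arm moves only by the shell command python3 -m jog 'ROWS' [FORCE]. ROWS is JSON, a list of rows, each a list of 7 numbers: the turn, a rotation vector about the tool's x, y, z in rad, then the shift along the tool's x, y, z in m, then the opening in per cent of the stroke, from 0 (shut) to 100 (fully open). A call has 1 to 10 rows; each row shifts and turns the commanded pose from where the row before left it, along the tool's axes as they then stand; what a row does not reach is not made up. A row lasts 1/8 s, in which the tool goes at most 62.5 mm and 10.7 degrees, less where a joint would pass 70% of its speed; a pose out of reach is approached as far as the arm can. A call is refused whole if a number of a shift passes 0.0625 or a number of a turn 0.188, either way. A call with a gripper value outside its range is refused whole. The fingers move at their own pace and stop on an object; FORCE is the grip in N (left out, the last holds). Time passes only in rows, so rows that do not move let the fingers close. It gives the time, the measured TCP pose, the force, the opening and the grip force at its end, in the units of the state.
- observe(): the state, without advancing time (a new reading comes with each control period).
- optics.get_image(name): name is "side" or "top" or "wrist"; returns a dict with "pixels" (384x512x3 uint8, red, green, blue), "mtx" (3x3 intrinsics, pixels), "dist_coeffs" ([k1, k2, p1, p2, k3] as OpenCV has them; the pictures are not rectified), "rvec" (rotation vector, rad) and "tvec" (3), from world to camera coordinates, as OpenCV has them. Camera axes: x right, y down, z forward; pixel columns grow to the right and rows downward; lengths in m; the calibration is good to about 2 mm. A picture is of the moment at which its call begins. There is no depth.
- job.close_job(): hands the job in; it is judged then, once.
The state is a dict: "time_s": time; "q": joint angles; "qvel": joint speeds; "joint_efforts": joint torques, N m; "position": TCP position; "tool_rot": TCP orientation; "ft_force": force on the tool from outside, world axes, zero at the start; "wrist_torque": the same for the moment, N m; "grip_width": finger opening in m; "gripper_force": force on a finger pad.
Only numpy, scipy, OpenCV 4.12 (cv2) and the standard library are available. Lean on these libraries where they do the work, as an engineer would, in place of code of your own. Each camera call takes 0.05 s, during which the arm holds its last target. There are 200 camera calls.

## Working session

There is one attempt and no reset: what is moved stays moved. The work goes in short steps, Python scripts to look and compute and a shell command to move; the robot and the scene stay as the last step left them, time stands still between calls to the robot, and variables do not carry over. Pictures are saved under pics/ and viewed, at most 10 in all, crops included, and the job is handed in when it is done.

```bash
mkdir -p pics
python3 - <<'E'
from rig import observe, optics, env
import cv2,numpy as np
s=observe();print({k:np.round(v,3).tolist() for k,v in s.items()},env.tcp_to_grasp)
for n in("side","top"):
    i=optics.get_image(n);cv2.imwrite(f"pics/{n}0.png",i["pixels"][:,:,::-1])
    R=cv2.Rodrigues(np.array(i["rvec"]))[0];print(n,np.round(-R.T@np.array(i["tvec"]).ravel(),3),np.round(R[2],2),np.round(i["mtx"],0).tolist(),i["dist_coeffs"])
E
```

```text
{'time_s': 0.0, 'q': [-83.211, 21.842, 74.386, -0.0, 83.858, -12.337], 'qvel': [-0.024, -0.027, -0.01, 0.031, 0.013, 0.011], 'joint_efforts': [0.001, -44.846, -23.128, -0.0, 0.005, 0.0], 'position': [0.18, -0.519, 0.231], 'tool_rot': [[0.945, 0.328, -0.0], [0.328, -0.945, 0.001], [0.0, -0.001, -1.0]], 'ft_force': [0.023, 0.334, 0.431], 'wrist_torque': [-0.012, -0.001, -0.027], 'gripper_force': 0.0, 'grip_width': 0.085} 0.0187
side [ 0.558 -1.     0.925] [ 0.06  0.78 -0.63] [[471.0, 0.0, 255.0], [0.0, 471.0, 198.0], [0.0, 0.0, 1.0]] [0.00750621 0.         0.         0.         0.        ]
top [0.359 0.005 1.331] [ 0.21  0.   -0.98] [[459.0, 0.0, 249.0], [0.0, 459.0, 193.0], [0.0, 0.0, 1.0]] [-0.13857269  0.          0.          0.          0.        ]
```

View pics/side0.png

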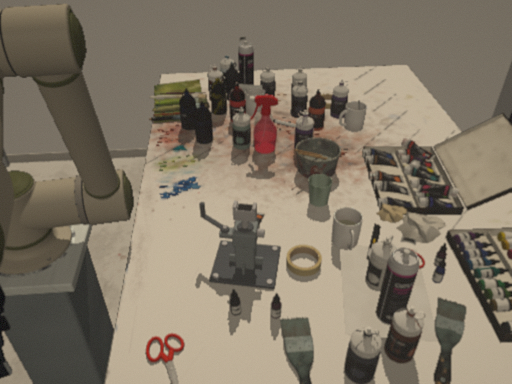

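View pics/top0.png

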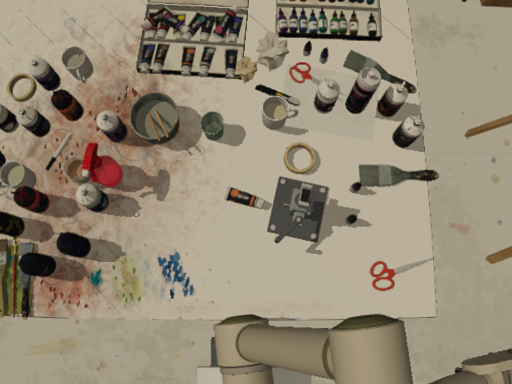

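The side view shows the stand at about (246,245), its saddle at (245,212) and the lever peg at (203,210). In the top view the stand is at (298,208), the tube at (245,198), the bottles at (352,218) and (356,187), and the tape at (300,157). Next I'll zoom in on both.

```bash
cat > h.py <<'E'
import cv2,numpy as np
from rig import observe,optics,env
def ray(i,p):
    u=cv2.undistortPoints(np.array([[p]],float),np.array(i["mtx"]),np.array(i["dist_coeffs"])).ravel()
    R=cv2.Rodrigues(np.array(i["rvec"]))[0];return -R.T@np.array(i["tvec"]).ravel(),R.T@np.array([u[0],u[1],1])
def onz(i,p,z):
    c,d=ray(i,p);return c+d*(z-c[2])/d[2]
def tri(i,p,j,q):
    a,d=ray(i,p);b,e=ray(j,q);t=np.linalg.lstsq(np.c_[d,-e],b-a,rcond=None)[0]
    x,y=a+d*t[0],b+e*t[1];return (x+y)/2,np.linalg.norm(x-y)
def crop(i,u0,v0,w,h,k):
    return cv2.resize(i["pixels"][v0:v0+h,u0:u0+w,::-1],None,fx=k,fy=k,interpolation=cv2.INTER_CUBIC)
E
python3 - <<'E'
from h import *
t=optics.get_image("top");s=optics.get_image("side")
cv2.imwrite("pics/c1.png",np.hstack([crop(t,262,168,66,80,6),crop(s,194,195,66,80,6)]))
# base plate: dark grey mask in top
g=t["pixels"].astype(int);m=((g.max(2)<95)&(g.max(2)-g.min(2)<25)).astype(np.uint8)*255
m[:,:262]=0;m[:,332:]=0;m[:170]=0;m[245:]=0
m=cv2.morphologyEx(m,cv2.MORPH_OPEN,np.ones((3,3)))
c=max(cv2.findContours(m,0,2)[0],key=cv2.contourArea);r=cv2.minAreaRect(c);b=cv2.boxPoints(r)
print(r,b.tolist())
P=np.array([onz(t,p,.01) for p in b]);print(P.round(4),P.mean(0),np.linalg.norm(P-np.roll(P,1,0),axis=1))
for n,p,z in(("ink",(352,218),.04),("plum",(356,187),.04),("tube",(245,198),.02),("tape",(300,157),.025)):print(n,onz(t,p,z).round(3))
E
```

```text
((296.8025817871094, 213.0866241455078), (51.18033981323242, 64.70481872558594), 11.0035400390625) [[265.5078125, 239.95985412597656], [277.85797119140625, 176.4446258544922], [328.09735107421875, 186.21339416503906], [315.7471923828125, 249.72862243652344]]
[[ 0.5052 -0.0353  0.01  ]
 [ 0.6937 -0.0738  0.01  ]
 [ 0.6634 -0.2223  0.01  ]
 [ 0.4761 -0.1796  0.01  ]] [ 0.58459509 -0.12774266  0.01      ] [0.14729485 0.19242307 0.15156315 0.19214743]
ink [ 0.563 -0.283  0.04 ]
plum [ 0.654 -0.299  0.04 ]
tube [0.627 0.024 0.02 ]
tape [ 0.749 -0.14   0.025]
```

View pics/c1.png

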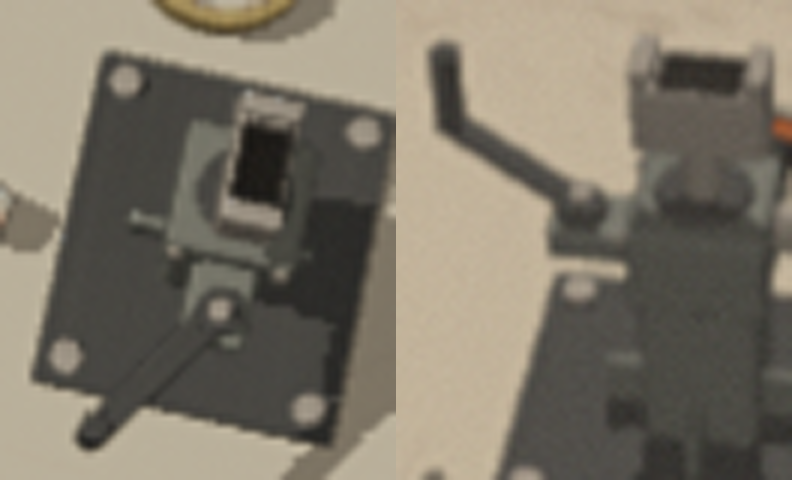

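The left panel (top view) shows the plate corners at TL(105,52), BL(35,380) and BR(332,443). The saddle is centred near (262,160) with its lips at (272,104) and (250,216), the pivot is at (220,308) and the peg top at (92,434). In the right panel (side view) the peg top is at (445,47).

Run:
```python
from h import *
t=optics.get_image("top");s=optics.get_image("side")
T=lambda x,y:((x+.5)/6-.5+262,(y+.5)/6-.5+168)
S=lambda x,y:((x+.5)/6-.5+194,(y+.5)/6-.5+195)
A,B,C=[onz(t,T(*p),.01) for p in((105,52),(35,380),(332,443))]
print(A,B,C,np.linalg.norm(A-B),np.linalg.norm(B-C));c=(A+C)/2
y1=np.degrees(np.arctan2(*(A-B)[[1,0]]));d=B-C;y2=np.degrees(np.arctan2(-d[0],d[1]))
f,n=onz(t,T(272,104),.208),onz(t,T(250,216),.208);y3=np.degrees(np.arctan2(*(f-n)[[1,0]]))
print("centre",c,"yaws",y1,y2,y3,"saddle",(f+n)/2,np.linalg.norm(f-n))
p,e=tri(t,T(92,434),s,S(445,47));print("pegtop",p,e)
sd,e=tri(t,T(262,160),s,S(700,72));print("saddle tri",sd,e)
yaw=np.radians(y1);X=np.array([np.cos(yaw),np.sin(yaw)]);Y=np.array([-X[1],X[0]])
for cc in(c,(f+n)/2):
    pv=cc[:2]-.052*X;print("pivot",pv,[ (pv+.08*(-np.cos(.6-q)*X+np.sin(.6-q)*Y)).round(4).tolist() for q in(0,.3,.6,.9,1.2)])
```

```text
[ 0.69428552 -0.07742971  0.01      ] [ 0.53140208 -0.04102405  0.01      ] [ 0.50004398 -0.18373027  0.01      ] 0.16690233357026113 0.14611089973580746
centre [ 0.59716475 -0.13057999  0.01      ] yaws -12.598960719882795 -12.393143899461194 -12.487427027512641 saddle [ 0.59748819 -0.12950931  0.208     ] 0.04887829351127005
pegtop [ 0.57741265 -0.06299431  0.14677838] 0.17375619699301273
saddle tri [ 0.68205441 -0.13857162  0.18334088] 0.15560838393881793
pivot [ 0.54641687 -0.11923746] [[0.4918, -0.0608], [0.477, -0.0795], [0.4683, -0.1018], [0.4667, -0.1256], [0.4721, -0.1489]]
pivot [ 0.54674031 -0.11816678] [[0.4922, -0.0597], [0.4773, -0.0784], [0.4687, -0.1007], [0.467, -0.1246], [0.4725, -0.1478]]
```

```bash
python3 - <<'E'
from h import *
t=optics.get_image("top");s=optics.get_image("side")
T=lambda x,y:((x+.5)/6-.5+262,(y+.5)/6-.5+168)
S=lambda x,y:((x-396+.5)/6-.5+194,(y+.5)/6-.5+195)
print("pegtop",tri(t,T(92,434),s,S(445,47)));print("pivot bolt",tri(t,T(220,308),s,S(586,200)))
print("saddle top",tri(t,T(262,160),s,S(702,70)))
E
python3 -m jog '[[0,0,0,0.04,-0.018,-0.004,75],[0,0,0,0.054,-0.024,-0.004,75],[0,0,0,0.054,-0.024,-0.004,75],[0,0,0,0.054,-0.024,-0.004,75],[0,0,0,0.054,-0.024,-0.004,75],[0,0,0.14,0.054,-0.024,-0.004,75],[0,0,0.14,0.0,0,0,75],[0,0,0.14,0,0,0,75],[0,0,0.132,0,0,0,75],[0,0,0,0,0,0,75]]' 25
```

```text
pegtop (array([ 0.49139052, -0.05924944,  0.16303099]), np.float64(0.006352982551960885))
pivot bolt (array([ 0.54956256, -0.11913438,  0.12523418]), np.float64(0.003056390264244083))
saddle top (array([ 0.59956042, -0.1305155 ,  0.20214539]), np.float64(0.0018485616674931862))
time_s: 1.65
position: [0.4279, -0.2876, 0.2553]
tool_rot: [[0.977, -0.215, -0.0], [-0.215, -0.977, 0.0], [-0.0, -0.0, -1.0]]
ft_force: [0.3, -0.4, 0.4]
grip_width: 0.0641
gripper_force: 0.0
```

```bash
python3 -m jog '[[0,0,0,0.033,-0.0476,0,75],[0,0,0,0.033,-0.0476,0,75],[0,0,0,0.033,-0.0476,0,75],[0,0,0,0.0328,-0.0476,0,75],[0,0,0,0,0,0,75],[0,0,0,0,0,0,75]]'
python3 - <<'E'
from h import *
i=optics.get_image("wrist");cv2.imwrite("pics/w1.png",i["pixels"][:,:,::-1]);
R=cv2.Rodrigues(np.array(i["rvec"]))[0];print(-R.T@np.array(i["tvec"]).ravel(),R.round(2))
E
```

```text
time_s: 2.4
position: [0.5975, -0.1306, 0.2551]
tool_rot: [[0.977, -0.215, -0.001], [-0.215, -0.977, -0.0], [-0.001, 0.0, -1.0]]
ft_force: [-0.7, -1.1, 0.2]
grip_width: 0.0642
gripper_force: 0.0
[ 0.67261352 -0.14809958  0.39799536] [[-0.21 -0.98  0.  ]
 [-0.93  0.2   0.3 ]
 [-0.3   0.06 -0.95]]
```

View pics/w1.png

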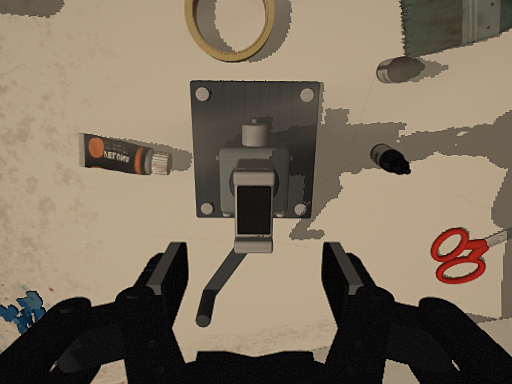

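The saddle is centred at (254,210), and the finger midline is at about u=254.5, so they are well aligned. The peg is at (205,318), clear of the fingers. I'll descend and grip.

```bash
python3 -m jog '[[0,0,0,0,0,0.03,75],[0,0,0,0,0,0.03,75],[0,0,0,0,0,0.025,75],[0,0,0,0,0,0.01,75],[0,0,0,0,0,0,30],[0,0,0,0,0,0,20],[0,0,0,0,0,0,20],[0,0,0,0,0,0,20],[0,0,0,0,0,0,20]]' 40
```

```text
time_s: 3.58
position: [0.5983, -0.1299, 0.1618]
tool_rot: [[0.976, -0.216, 0.003], [-0.216, -0.976, -0.0], [0.002, -0.0, -1.0]]
ft_force: [1.3, 4.6, 6.6]
grip_width: 0.0257
gripper_force: 42.4
```

```bash
f(){ awk '/position|ft_force|grip_w/{printf "%s ",$0}END{print ""}'; }
python3 -m jog '[[0,0,0,0,0,-0.002,20],[0,0,0,0,0,-0.002,20],[0,0,0,0,0,-0.002,20],[0,0,0,0,0,-0.002,20]]'|f
python3 -m jog '[[0,0,0,0,0,-0.002,20],[0,0,0,0,0,-0.001,20]]'|f
python3 -m jog '[[0,0,0,0,0,-0.001,20]]'|f
python3 -m jog '[[0,0,0,0,0,-0.001,20]]'|f
python3 -m jog '[[0,0,0,0,0,-0.001,20]]'|f
python3 -m jog '[[0,0,0,0,0,-0.001,20]]'|f
python3 -m jog '[[0,0,0,0,0,-0.001,20]]'|f
python3 -m jog '[[0,0,0,0,0,-0.001,20]]'|f
python3 -m jog '[[0,0,0,0,0,-0.001,20]]'|f
python3 -m jog '[[0,0,0,0,0,-0.001,20]]'|f
python3 -m jog '[[0,0,0,0,0,-0.001,20]]'|f
python3 -m jog '[[0,0,0,0,0,-0.001,20]]'|f
```

```text
position: [0.5982, -0.1299, 0.1679] ft_force: [4.0, 3.9, -4.4] grip_width: 0.0255 
position: [0.5982, -0.1299, 0.1709] ft_force: [4.1, 4.4, -3.9] grip_width: 0.0256 
position: [0.5982, -0.1299, 0.1719] ft_force: [3.8, 4.0, -5.7] grip_width: 0.0253 
position: [0.5982, -0.1299, 0.1729] ft_force: [4.7, 4.5, -4.2] grip_width: 0.0256 
position: [0.5982, -0.1299, 0.1738] ft_force: [4.8, 4.7, -5.2] grip_width: 0.0253 
position: [0.5982, -0.1299, 0.1749] ft_force: [4.3, 3.6, -5.3] grip_width: 0.0253 
position: [0.5982, -0.1299, 0.1759] ft_force: [5.2, 3.7, -4.4] grip_width: 0.0255 
position: [0.5982, -0.1299, 0.1769] ft_force: [3.6, 4.2, -4.9] grip_width: 0.0255 
position: [0.5982, -0.1299, 0.1778] ft_force: [3.9, 3.2, -4.6] grip_width: 0.0256 
position: [0.5982, -0.1299, 0.1788] ft_force: [5.9, 3.8, -4.3] grip_width: 0.0253 
position: [0.5982, -0.1299, 0.1796] ft_force: [5.2, 3.2, -6.9] grip_width: 0.0258 
position: [0.5982, -0.1299, 0.1803] ft_force: [6.4, 3.6, -9.0] grip_width: 0.0254
```

```bash
f(){ awk '/position|ft_force|grip_w/{printf "%s ",$0}END{print ""}'; }
python3 -m jog '[[0,0,0,0,0,-0.001,20]]'|f
python3 -m jog '[[0,0,0,0,0,-0.001,20]]'|f
python3 -m jog '[[0,0,0,0,0,-0.001,20]]'|f
python3 -m jog '[[0,0,0,0,0,-0.001,20]]'|f
python3 -m jog '[[0,0,0,0,0,-0.001,20]]'|f
python3 -m jog '[[0,0,0,0,0,-0.001,20]]'|f
python3 -m jog '[[0,0,0,0,0,-0.001,20]]'|f
python3 -m jog '[[0,0,0,0,0,-0.001,20]]'|f
python3 -m jog '[[0,0,0,0,0,-0.001,20]]'|f
python3 -m jog '[[0,0,0,0,0,-0.001,20]]'|f
python3 -m jog '[[0,0,0,0,0,-0.001,20]]'|f
```

```text
position: [0.5982, -0.1299, 0.1811] ft_force: [5.7, 4.1, -10.0] grip_width: 0.0257 
position: [0.5982, -0.1299, 0.1819] ft_force: [6.1, 3.0, -9.9] grip_width: 0.0256 
position: [0.5982, -0.1299, 0.1829] ft_force: [7.0, 3.2, -10.1] grip_width: 0.0254 
position: [0.5982, -0.1299, 0.1839] ft_force: [5.8, 2.9, -8.2] grip_width: 0.0257 
position: [0.5982, -0.1299, 0.1854] ft_force: [5.2, 4.3, -6.0] grip_width: 0.0256 
position: [0.5982, -0.1299, 0.1866] ft_force: [4.9, 3.9, -6.0] grip_width: 0.0257 
position: [0.5982, -0.1299, 0.1879] ft_force: [5.3, 3.6, -4.4] grip_width: 0.0253 
position: [0.5982, -0.1299, 0.1888] ft_force: [4.5, 4.6, -4.3] grip_width: 0.0254 
position: [0.5982, -0.1299, 0.1898] ft_force: [4.4, 3.7, -4.8] grip_width: 0.0255 
position: [0.5982, -0.1299, 0.1908] ft_force: [4.6, 3.6, -4.9] grip_width: 0.0258 
position: [0.5982, -0.1299, 0.1918] ft_force: [4.2, 4.2, -5.1] grip_width: 0.0257
```

Click 1 came at TCP z≈0.185. I expect the next ones near 0.201, 0.217 and 0.233.

```bash
f(){ awk '/position|ft_force|grip_w/{printf "%s ",$0}END{print ""}'; }
python3 -m jog '[[0,0,0,0,0,-0.0015,20],[0,0,0,0,0,-0.0015,20]]'|f
python3 -m jog '[[0,0,0,0,0,-0.001,20],[0,0,0,0,0,-0.001,20]]'|f
python3 -m jog '[[0,0,0,0,0,-0.0015,20]]'|f
python3 -m jog '[[0,0,0,0,0,-0.0015,20]]'|f
python3 -m jog '[[0,0,0,0,0,-0.0015,20]]'|f
python3 -m jog '[[0,0,0,0,0,-0.0015,20]]'|f
python3 -m jog '[[0,0,0,0,0,-0.0015,20]]'|f
python3 -m jog '[[0,0,0,0,0,-0.0015,20]]'|f
python3 -m jog '[[0,0,0,0,0,-0.0015,20],[0,0,0,0,0,-0.0015,20]]'|f
python3 -m jog '[[0,0,0,0,0,-0.0015,20],[0,0,0,0,0,-0.0015,20]]'|f
python3 -m jog '[[0,0,0,0,0,-0.0015,20]]'|f
python3 -m jog '[[0,0,0,0,0,-0.0015,20]]'|f
python3 -m jog '[[0,0,0,0,0,-0.0015,20]]'|f
python3 -m jog '[[0,0,0,0,0,-0.0015,20]]'|f
```

```text
position: [0.5982, -0.1299, 0.1948] ft_force: [4.3, 3.8, -5.2] grip_width: 0.0258 
position: [0.5982, -0.1299, 0.1963] ft_force: [6.4, 3.4, -9.1] grip_width: 0.0253 
position: [0.5982, -0.1299, 0.1974] ft_force: [5.8, 3.0, -10.8] grip_width: 0.0257 
position: [0.5981, -0.1299, 0.1988] ft_force: [7.6, 3.1, -11.2] grip_width: 0.0258 
position: [0.5982, -0.1299, 0.2005] ft_force: [5.4, 4.0, -5.5] grip_width: 0.026 
position: [0.5982, -0.1299, 0.2024] ft_force: [5.1, 3.2, -6.3] grip_width: 0.0253 
position: [0.5982, -0.1299, 0.2042] ft_force: [5.4, 3.6, -4.6] grip_width: 0.0254 
position: [0.5982, -0.1299, 0.2058] ft_force: [4.5, 3.6, -5.3] grip_width: 0.0252 
position: [0.5982, -0.1299, 0.2088] ft_force: [4.6, 4.6, -4.2] grip_width: 0.0255 
position: [0.5982, -0.1299, 0.2117] ft_force: [5.3, 3.0, -7.2] grip_width: 0.0255 
position: [0.5982, -0.1299, 0.2126] ft_force: [6.6, 3.8, -10.2] grip_width: 0.0256 
position: [0.5981, -0.1299, 0.2138] ft_force: [6.5, 3.0, -10.3] grip_width: 0.0255 
position: [0.5982, -0.1299, 0.2152] ft_force: [5.8, 4.0, -9.3] grip_width: 0.0256 
position: [0.5982, -0.1299, 0.2171] ft_force: [3.1, 3.8, -6.2] grip_width: 0.0256
```

```bash
f(){ awk '/position|ft_force|grip_w|time/{printf "%s ",$0}END{print ""}'; }
python3 -m jog '[[0,0,0,0,0,-0.0015,20]]'|f
python3 -m jog '[[0,0,0,0,0,-0.0015,20]]'|f
python3 -m jog '[[0,0,0,0,0,-0.0015,20],[0,0,0,0,0,-0.0015,20]]'|f
python3 -m jog '[[0,0,0,0,0,-0.0015,20],[0,0,0,0,0,-0.0015,20]]'|f
python3 -m jog '[[0,0,0,0,0,-0.0015,20]]'|f
python3 -m jog '[[0,0,0,0,0,-0.001,20]]'|f
python3 -m jog '[[0,0,0,0,0,-0.001,20]]'|f
python3 -m jog '[[0,0,0,0,0,-0.001,20]]'|f
python3 -m jog '[[0,0,0,0,0,-0.001,20]]'|f
python3 -m jog '[[0,0,0,0,0,-0.001,20]]'|f
```

```text
time_s: 9.32 position: [0.5982, -0.1299, 0.219] ft_force: [5.6, 4.1, -4.6] grip_width: 0.0256 
time_s: 9.45 position: [0.5982, -0.1299, 0.2207] ft_force: [4.9, 4.0, -3.9] grip_width: 0.0253 
time_s: 9.7 position: [0.5982, -0.1299, 0.2238] ft_force: [4.2, 3.6, -3.8] grip_width: 0.0253 
time_s: 9.95 position: [0.5982, -0.1299, 0.2268] ft_force: [4.1, 3.6, -5.1] grip_width: 0.0258 
time_s: 10.07 position: [0.5982, -0.1299, 0.228] ft_force: [5.9, 3.5, -8.2] grip_width: 0.0257 
time_s: 10.2 position: [0.5982, -0.1299, 0.2286] ft_force: [6.9, 3.2, -9.1] grip_width: 0.0256 
time_s: 10.32 position: [0.5981, -0.1299, 0.2294] ft_force: [6.1, 3.7, -9.2] grip_width: 0.0256 
time_s: 10.45 position: [0.5981, -0.1299, 0.2302] ft_force: [5.3, 3.9, -10.4] grip_width: 0.0256 
time_s: 10.58 position: [0.5982, -0.1299, 0.2312] ft_force: [5.6, 3.9, -10.0] grip_width: 0.0255 
time_s: 10.7 position: [0.5982, -0.1299, 0.2324] ft_force: [4.5, 3.7, -6.7] grip_width: 0.0255
```

```bash
f(){ awk '/position|ft_force|grip_w|time/{printf "%s ",$0}END{print ""}'; }
python3 -m jog '[[0,0,0,0,0,-0.001,20]]'|f
python3 -m jog '[[0,0,0,0,0,-0.001,20]]'|f
python3 -m jog '[[0,0,0,0,0,-0.001,20]]'|f
python3 -m jog '[[0,0,0,0,0,-0.0005,20]]'|f
python3 -m jog '[[0,0,0,0,0,0,20]]'|f
python3 -m jog '[[0,0,0,0,0,0.001,20]]'|f
python3 -m jog '[[0,0,0,0,0,0.001,20]]'|f
python3 -m jog '[[0,0,0,0,0,0.0005,20],[0,0,0,0,0,0.0005,20]]'|f
python3 -m jog '[[0,0,0,0,0,0.0005,20]]'|f
python3 -m jog '[[0,0,0,0,0,0.0005,20]]'|f
```

```text
time_s: 10.82 position: [0.5982, -0.1299, 0.2339] ft_force: [6.1, 3.8, -5.4] grip_width: 0.0259 
time_s: 10.95 position: [0.5982, -0.1299, 0.2351] ft_force: [4.7, 3.8, -3.8] grip_width: 0.0255 
time_s: 11.08 position: [0.5982, -0.1299, 0.2363] ft_force: [4.3, 3.6, -5.2] grip_width: 0.0256 
time_s: 11.2 position: [0.5982, -0.1299, 0.2368] ft_force: [4.8, 4.3, -4.5] grip_width: 0.0257 
time_s: 11.32 position: [0.5982, -0.1299, 0.2369] ft_force: [4.2, 4.2, -3.6] grip_width: 0.0259 
time_s: 11.45 position: [0.5982, -0.1299, 0.2359] ft_force: [4.3, 4.4, -3.0] grip_width: 0.0254 
time_s: 11.58 position: [0.5982, -0.1299, 0.2351] ft_force: [3.1, 3.7, -0.5] grip_width: 0.0259 
time_s: 11.82 position: [0.5983, -0.1299, 0.2348] ft_force: [2.8, 4.1, 2.5] grip_width: 0.0258 
time_s: 11.95 position: [0.5983, -0.1299, 0.2346] ft_force: [1.7, 5.2, 4.3] grip_width: 0.0255 
time_s: 12.08 position: [0.5982, -0.1299, 0.2344] ft_force: [1.2, 4.4, 6.4] grip_width: 0.0259
```

The pawl has taken the column. I'll press to about 12 N and hold for over a second.

```bash
f(){ awk '/position|ft_force|grip_w|time/{printf "%s ",$0}END{print ""}'; }
python3 -m jog '[[0,0,0,0,0,0.0005,20]]'|f
python3 -m jog '[[0,0,0,0,0,0.0005,20]]'|f
python3 -m jog '[[0,0,0,0,0,0.0004,20],[0,0,0,0,0,0,20]]'|f
python3 -m jog '[[0,0,0,0,0,0,20],[0,0,0,0,0,0,20],[0,0,0,0,0,0,20]]'|f
python3 -m jog '[[0,0,0,0,0,0,20],[0,0,0,0,0,0,20],[0,0,0,0,0,0,20]]'|f
python3 -m jog '[[0,0,0,0,0,0,20],[0,0,0,0,0,0,20],[0,0,0,0,0,0,20],[0,0,0,0,0,0,20]]'|f
```

```text
time_s: 12.2 position: [0.5983, -0.1299, 0.2342] ft_force: [0.0, 4.2, 8.1] grip_width: 0.0261 
time_s: 12.32 position: [0.5983, -0.1299, 0.2341] ft_force: [-0.2, 5.4, 8.5] grip_width: 0.0254 
time_s: 12.58 position: [0.5983, -0.1299, 0.2339] ft_force: [0.1, 5.0, 9.5] grip_width: 0.0256 
time_s: 12.95 position: [0.5983, -0.1299, 0.234] ft_force: [0.3, 5.6, 10.1] grip_width: 0.0254 
time_s: 13.32 position: [0.5983, -0.1299, 0.2339] ft_force: [0.6, 4.9, 9.5] grip_width: 0.0254 
time_s: 13.82 position: [0.5983, -0.1299, 0.2339] ft_force: [1.7, 4.9, 9.4] grip_width: 0.0256
```

```bash
f(){ awk '/position|ft_force|grip_w|time/{printf "%s ",$0}END{print ""}'; }
python3 -m jog '[[0,0,0,0,0,0.0005,20]]'|f
python3 -m jog '[[0,0,0,0,0,0.0002,20]]'|f
python3 -m jog '[[0,0,0,0,0,0,20],[0,0,0,0,0,0,20],[0,0,0,0,0,0,20],[0,0,0,0,0,0,20]]'|f
python3 -m jog '[[0,0,0,0,0,0,20],[0,0,0,0,0,0,20],[0,0,0,0,0,0,20],[0,0,0,0,0,0,20]]'|f
python3 -m jog '[[0,0,0,0,0,-0.0005,20],[0,0,0,0,0,-0.0005,20],[0,0,0,0,0,-0.0005,20],[0,0,0,0,0,-0.0005,20]]'|f
python3 -m jog '[[0,0,0,0,0,0,24]]' 20|f
python3 -m jog '[[0,0,0,0,0,0,32],[0,0,0,0,0,0,45],[0,0,0,0,0,0,75],[0,0,0,0,0,0,75],[0,0,0,0,0,0,75]]' |f
```

```text
time_s: 13.95 position: [0.5983, -0.1299, 0.2337] ft_force: [-0.2, 5.8, 12.9] grip_width: 0.0257 
time_s: 14.08 position: [0.5983, -0.1299, 0.2337] ft_force: [0.0, 5.9, 12.5] grip_width: 0.0256 
time_s: 14.58 position: [0.5983, -0.13, 0.2337] ft_force: [0.1, 4.7, 11.7] grip_width: 0.0255 
time_s: 15.08 position: [0.5983, -0.1299, 0.2337] ft_force: [-0.9, 5.4, 12.3] grip_width: 0.0254 
time_s: 15.58 position: [0.5983, -0.1299, 0.2345] ft_force: [1.8, 5.2, 5.0] grip_width: 0.0255 
time_s: 15.7 position: [0.5983, -0.1299, 0.2345] ft_force: [1.5, 5.2, 6.7] grip_width: 0.0257 
time_s: 16.32 position: [0.5977, -0.1304, 0.2331] ft_force: [-0.8, 0.2, 0.2] grip_width: 0.0643
```

```bash
python3 -m jog '[[0,0,0,0,0,-0.03,75],[0,0,0,0,0,-0.04,75],[0,0,0,0,0,-0.02,75],[0,0,0,0,0,0,75],[0,0,0,-0.04,-0.0154,0,60],[0,0,0,-0.04,-0.0154,0,45],[0,0,-0.18,-0.0384,-0.0153,0,45],[0,0,-0.185,0,0,0,45],[0,0,-0.185,0,0,0,45],[0,0,-0.185,0,0,0,45]]'
python3 -m jog '[[0,0,-0.185,0,0,0,45],[0,0,-0.185,0,0,0,45],[0,0,-0.185,0,0,0,45],[0,0,-0.185,0,0,0,45],[0,0,-0.185,0,0,0,45],[0,0,-0.185,0,0,0,45],[0,0,-0.185,0,0,0,45],[0,0,-0.185,0,0,0,45],[0,0,-0.185,0,0,0,45],[0,0,-0.185,0,0,0,45]]'
python3 -m jog '[[0,0,-0.185,0,0,0,45],[0,0,-0.185,0,0,0,45],[0,0,-0.185,0,0,0,45],[0,0,0,0,0,0,45],[0,0,0,0,0,0,45]]'
python3 - <<'E'
from h import *
t=optics.get_image("top");s=optics.get_image("side");w=optics.get_image("wrist")
cv2.imwrite("pics/c2.png",np.hstack([crop(w,0,0,512,384,1)[:, :],cv2.resize(crop(s,180,170,100,128,1),(300,384),interpolation=2)])[:, :800])
i=w;print(observe()["q"])
for p in((.4918,-.060,.163),(.5975,-.130,.281)):
    print(cv2.projectPoints(np.array([p]),np.array(i["rvec"]),np.array(i["tvec"]),np.array(i["mtx"]),np.array(i["dist_coeffs"]))[0].ravel())
E
```

```text
time_s: 17.58
position: [0.4917, -0.0595, 0.3218]
tool_rot: [[0.866, 0.499, -0.002], [0.499, -0.866, 0.001], [-0.001, -0.002, -1.0]]
ft_force: [0.4, 0.1, -0.1]
grip_width: 0.0386
gripper_force: 0.0
time_s: 18.82
position: [0.4918, -0.0596, 0.3218]
tool_rot: [[-0.719, 0.695, -0.002], [0.695, 0.719, 0.001], [0.002, -0.001, -1.0]]
ft_force: [1.3, -0.5, -0.5]
grip_width: 0.0382
gripper_force: 0.0
time_s: 19.45
position: [0.492, -0.0596, 0.3226]
tool_rot: [[-0.975, 0.222, -0.001], [0.222, 0.975, 0.0], [0.001, 0.0, -1.0]]
ft_force: [0.1, 0.0, 0.2]
grip_width: 0.0388
gripper_force: 0.0
[-2.06256612e+01  1.32704138e+01  7.17808957e+01 -1.74488748e-03
  9.49684584e+01 -9.79301633e+01]
[255.04305234 172.69477573]
[193.25323857 370.84417607]
```

View pics/c2.png

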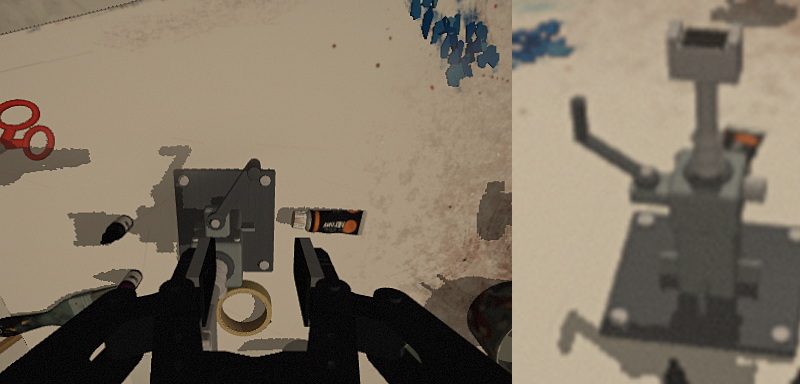

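The wrist view shows the peg top at (253,165), close to the prediction and centred between the fingers. The side view shows the column standing raised and clear of the arm. I'll straddle the peg.

```bash
python3 -m jog '[[0,0,0,0,0,0.05,45],[0,0,0,0,0,0.05,45],[0,0,0,0,0,0.04,45],[0,0,0,0,0,0.02,45],[0,0,0,0,0,0.015,45],[0,0,0,0,0,0.0096,45],[0,0,0,0,0,0,45]]'
python3 - <<'E'
from h import *
s=observe();R=np.array(s["tool_rot"]);yaw=np.radians(-12.5);X=np.array([np.cos(yaw),np.sin(yaw)]);Y=np.array([-X[1],X[0]]);pv=np.array([.5466,-.1187])
P=[pv+.08*(-np.cos(.6-q)*X+np.sin(.6-q)*Y) for q in np.linspace(0,1.2,9)]
for a,b in zip([np.array(s["position"][:2])]+P,P):print((R.T@np.r_[b-a,0]).round(4))
E
```

```text
time_s: 20.48
position: [0.492, -0.0597, 0.1383]
tool_rot: [[-0.976, 0.218, -0.001], [0.218, 0.976, 0.0], [0.001, 0.0, -1.0]]
ft_force: [0.2, -0.2, 0.1]
grip_width: 0.0387
gripper_force: 0.0
[-0.     -0.0007 -0.    ]
[ 0.006  -0.0104  0.    ]
[ 0.0044 -0.0112  0.    ]
[ 0.0027 -0.0117  0.    ]
[ 0.0009 -0.012  -0.    ]
[-0.0009 -0.012  -0.    ]
[-0.0027 -0.0117 -0.    ]
[-0.0044 -0.0111 -0.    ]
[-0.006  -0.0104 -0.    ]
```

```bash
python3 -m jog '[[0,0,0,0,-0.006,0,45],[0,0,0,0,-0.006,0,45],[0,0,0,0.003,-0.0052,0,45],[0,0,0,0.003,-0.0052,0,45],[0,0,0,0.0044,-0.0112,0,45],[0,0,0,0.0027,-0.0117,0,45],[0,0,0,0.0009,-0.012,0,45],[0,0,0,-0.0009,-0.012,0,45],[0,0,0,-0.0027,-0.0117,0,45]]'
python3 -m jog '[[0,0,0,-0.0022,-0.0056,0,45],[0,0,0,-0.0022,-0.0056,0,45]]'
python3 -m jog '[[0,0,0,-0.003,-0.0052,0,45]]'
python3 -m jog '[[0,0,0,-0.0015,-0.0026,0,45]]'
python3 -m jog '[[0,0,0,-0.0015,-0.0026,0,45]]'
```

```text
time_s: 21.6
position: [0.4643, -0.1375, 0.1386]
tool_rot: [[-0.976, 0.218, -0.0], [0.218, 0.976, -0.0], [0.0, -0.0, -1.0]]
ft_force: [-1.1, 2.5, -0.5]
grip_width: 0.0383
gripper_force: 1.0
time_s: 21.85
position: [0.4664, -0.1488, 0.1386]
tool_rot: [[-0.976, 0.218, 0.0], [0.218, 0.976, -0.0], [-0.0, -0.0, -1.0]]
ft_force: [-0.8, 0.6, -0.1]
grip_width: 0.0384
gripper_force: 0.8
time_s: 21.98
position: [0.4682, -0.1544, 0.1386]
tool_rot: [[-0.976, 0.218, 0.0], [0.218, 0.976, -0.0], [-0.0, -0.0, -1.0]]
ft_force: [-0.3, 2.0, 0.6]
grip_width: 0.0383
gripper_force: 0.8
time_s: 22.1
position: [0.4691, -0.1573, 0.1386]
tool_rot: [[-0.976, 0.218, 0.0], [0.218, 0.976, -0.0], [-0.0, -0.0, -1.0]]
ft_force: [-1.0, 1.5, 0.1]
grip_width: 0.0385
gripper_force: 0.7
time_s: 22.22
position: [0.4698, -0.1598, 0.1386]
tool_rot: [[-0.976, 0.218, -0.0], [0.218, 0.976, 0.0], [0.0, 0.0, -1.0]]
ft_force: [-2.2, 10.1, 0.9]
grip_width: 0.0384
gripper_force: 4.4
```

The lever has reached its stop. I'll back off, lift clear and look.

```bash
python3 -m jog '[[0,0,0,0,0,0,45],[0,0,0,0,0,0,45],[0,0,0,0,0.006,0,45],[0,0,0,0,0.006,0,45],[0,0,0,0,0,-0.03,45],[0,0,0,0,0,-0.05,45],[0,0,0,0,0,-0.05,45],[0,0,0,0.03,0,-0.03,45],[0,0,0,0,0,0,45],[0,0,0,0,0,0,45]]'
python3 - <<'E'
from h import *
s=optics.get_image("side");t=optics.get_image("top")
cv2.imwrite("pics/c3.png",np.hstack([crop(t,225,140,140,110,3)[:, :],crop(s,180,170,110,110,3)]))
S=lambda p:cv2.projectPoints(np.array([p]),np.array(s["rvec"]),np.array(s["tvec"]),np.array(s["mtx"]),np.array(s["dist_coeffs"]))[0].ravel()
for q,p in((1.0,(.4681,-.133,.163)),(1.2,(.4722,-.1485,.163))):print(q,(S(p)-[180,170])*3+[420,0])
E
```

```text
time_s: 23.48
position: [0.4433, -0.1414, 0.2978]
tool_rot: [[-0.976, 0.218, -0.001], [0.218, 0.976, 0.0], [0.001, 0.0, -1.0]]
ft_force: [-1.0, 0.1, -0.9]
grip_width: 0.0383
gripper_force: 0.0
1.0 [451.9629631  157.02977068]
1.2 [456.60770926 169.54541604]
```

View pics/c3.png

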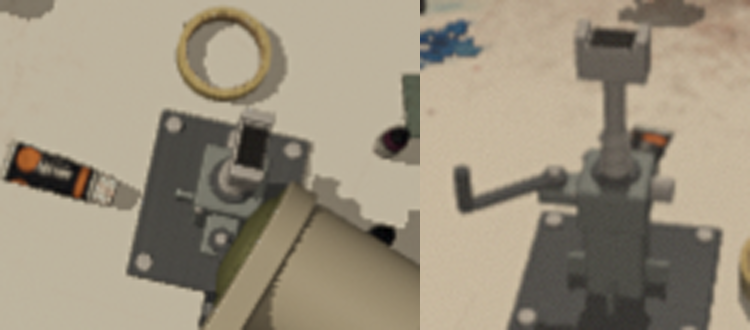

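The peg top in the side view is at (462,170), which matches the home prediction of (457,170). The column is still raised, the arm touches nothing, and the tube, tape and bottles have not moved.

```bash
python3 -c "
from rig import job;print(job.close_job())"
```

```text
the job is handed in; nothing more can be done
None
```

The job is handed in: the column rests in its fourth notch after four clicks, held about 12 N for a second (highest reading 12.9 N), and the lock lever is home against its other stop with nothing around the stand disturbed; the hand-in returned no verdict.

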